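# Pry off the snap cover and reset the tripped cut-out

## Robot

A 6-joint arm with a two-finger parallel gripper is mounted at the origin on a cart in front of the work surface, level with it; the furniture and walls round the work are solid. World frame = base frame: x ahead of the robot, y to its left, z up, the work surface at z = 0. Lengths are in m, angles in rad, forces in N, time in s.
With the tool pointing down it reaches from about 0.375 to 0.9 m from the base axis. Payload 3.1 kg.
Tool frame: the origin (TCP) lies between the finger pads; the fingertips stand 8 mm ahead of it and the grasp point (between the pads) lies 11 mm behind it; z points along the fingers, y is the line along which they close (so a half turn about z gives the same grasp; the last joint's range is limited). The gripper opens to 85 mm and grips with 20 to 120 N. Pads are 22 mm wide; open, the fingers measure 114 mm over their backs; the gripper's body (76 mm by 85 mm) begins 54 mm behind the grasp point. The pads swing forward as they close: fully open they stand 13 mm farther back than shut.
Start: joints at [-1.377, 0.527, 1.433, -0, 1.181, -0.178], TCP at [0.228, -0.582, 0.208] pointing down, gripper open.
Joint ranges: [-3.08, 3.08], [-0.75, 2.2], [0.22, 2.44], [-1.43, 4.57], [0, 2.65], [-2.85, 2.85]. Speed limits (rad/s): [2.79, 2.79, 3.14, 3.14, 3.14, 3.14].

## Interface

Orientations are given as a unit quaternion [x, y, z, w].
In Python, from station import readout, cams, sign_off gives the robot as it stands.
- The arm moves only by the tool send_rows, never from a script. Its argument "commands" is text: rows parted by semicolons, each of 5 numbers parted by spaces: the finger opening in mm, from 0 to 85.4, then the shift along the tool's x, y, z each as a share of 0.02 m, from -1 to 1, then the turn about the tool's z as a share of 4 degrees, from -1 to 1. In form: grip dx dy dz spin; .... A call has 1 to 20 rows; each row shifts and turns the commanded pose from where the row before left it, along the tool's axes as they then stand; what a row does not reach is not made up. A row lasts 1/12 s, in which the tool goes at most 41.7 mm and 7.16 degrees, less where a joint would pass 70% of its speed; a pose out of reach is approached as far as the arm can. A call with a number of a shift or a turn outside -1 to 1 is refused whole. A call with a gripper value outside its range is refused whole. The fingers move at their own pace and stop on an object; "grip_force" is the grip in N (left out, the last holds). Time passes only in rows, so rows that do not move let the fingers close. It gives the time, the measured TCP pose, the force, the opening and the grip force at its end, in the units of the state.
- readout.sense(): the state, without advancing time (a new reading comes with each control period).
- cams.snapshot(name): name is "scene" or "top" or "wrist"; returns a dict with "pixels" (384x512x3 uint8, red, green, blue), "intrinsics" (3x3 intrinsics, pixels), "dist" ([k1, k2, p1, p2, k3] as OpenCV has them; the pictures are not rectified), "eye" and "rotation" of the camera in the world. Camera axes: x right, y down, z forward; pixel columns grow to the right and rows downward; lengths in m; the calibration is good to about 2 mm. A picture is of the moment at which its call begins. There is no depth.
- sign_off(): hands the job in; it is judged then, once.
The state is a dict: "t": time; "q": joint angles; "qd": joint speeds; "tau": joint torques, N m; "tcp_pos": TCP position; "tool_rot": TCP orientation; "force": force on the tool from outside, world axes, zero at the start; "ft_torque": the same for the moment, N m; "finger_gap": opening from 0.0 (shut) to 1.0 (fully open); "gripper_force": force on a finger pad.
Only numpy, scipy, OpenCV 4.12 (cv2) and the standard library are available. Lean on these libraries where they do the work, as an engineer would, in place of code of your own. Each camera call takes 0.05 s, during which the arm holds its last target. There are 200 camera calls.

## Task

The overload cut-out in the grey box has tripped. With the blue-handled flat pry tool in the notch under the yellow cover's front edge, lever the snap-fit cover up out of its two catches, push the loosened cover rearward right off the box so that it lies flat on the bench, then press the red reset plunger all the way down and let it spring back. Leave the pry tool lying on the bench.

Things in the scene. Friction and masses are not known exactly. Their poses are not given: they have to be found in the camera images.
- housing: Grey cut-out box fixed to the bench, 100 x 100 mm, 60 mm high to the deck the cover lies on; feet stick out 18 mm front and rear, a pry ledge 10 mm in front. Origin: centre of its underside; x runs from the front (notch side) to the rear, z up. Edges 3 mm above the deck run along both sides of the cover (|y| over 34 mm); its front edge is free to push and the rear is open.
- notch (a point): Middle of the notch mouth on the box's front, 56 mm above the bench; axes as the box. Slot 28 mm wide, 8 mm high, from a sill (4 mm below this point, jutting 10 mm from the front face) to the cover's underside (4 mm above). Cover's edge is 17 mm in; a wall stops a blade 38 mm in. Fulcrum: the sill's outer edge. Blade 36 mm in, handle lowered 21 degrees: the cover pops; the butt nears the bench.
- rear_edge (a point): Middle of the box's rear top edge (box x = 50 mm, z = 60 mm); axes as the box. The rear is open, so the popped cover slides off here (+x of the box) and tips down. It may stop standing on edge against the rear face, its upper end 75 to 88 mm above the bench: push that end on over the rear, to about box x = 85 mm, and it falls flat.
- catch_l (a point): Left catch (+y): sprung steel nose, 3 mm radius, on a black block (x 18 mm, y 10 mm, top 71 mm above the bench, at |y| over 40 mm). It overlaps the rear edge of the shut cover's ear by 2 mm and yields rearward; some 8 N at the blade lifts the ear past. Lifted 7 mm, the ear clears it, the nose springs in below and keeps the cover's front about 12 mm up.
- catch_r (a point): Right catch (-y), as the left one, linked to it so that both move together; the blocks stand 81 mm apart.
- cover: Yellow flat snap-fit cover, 88 (x) x 66 (y) x 3 mm, with 78 mm wide ears over its front 31 mm and last 4 mm; about 60 g. Origin: underside, 43 mm behind the front edge; x to the rear, z up. Shut, its origin is over the box's, at 60 mm, and the boxed-in ears keep it from sliding. Popped up, it slides rearward; pushed some 55 mm it tips off the rear. Too wide to grasp while shut.
- cover_lip (a point): Middle of the lower front edge of the cover (43 mm ahead of its origin); axes as the cover.
- pry_tool: Loose flat pry tool, about 90 g: blue handle 70 x 18 x 18 mm, level steel blade 14 mm wide, 3 mm thick. x points to the tip, z up. Origin: underside of the handle near the centre of mass, 25 mm behind the handle's front end; a good place to grip across y. The tip is 100 mm ahead, the blade's middle 9 mm above the underside.
- pry_tip (a point): Middle of the blade's end (100 mm ahead of the tool's origin, 9 mm above its underside); axes as the tool.
- reset_plunger (a joint): Travel of the red reset plunger: 0 up, 0.007 m fully pressed; a spring returns it (1.5 N at the start, 5 N at the bottom).
- plunger_top (a point): Middle of the top of the round red plunger head (26 mm across), under the cover: box x = 8 mm, y = 0, z = 56 mm when up, 4 mm below the deck. Pressed straight down. The well round it is 60 mm wide (y) and runs from box x = -18 to 40 mm.

How it is judged:
By the outcome, as a careful person would: the job done as asked, in the order asked, and still so for the second after the job is handed in, with the robot touching nothing.
It also fails if it takes over 61 s, if anything falls off the work surface, if the arm or the gripper's body presses on something with over 40 N, if the wrist force passes 120 N, or if a joint passes its speed limit or range.

## Working session

There is one attempt and no reset: what is moved stays moved. The work goes in short steps, Python scripts to look and compute and a tool call to move; the robot and the scene stay as the last step left them, time stands still between calls to the robot, and variables do not carry over. Pictures are saved under pics/ and viewed, at most 10 in all, crops included, and the job is handed in when it is done.

Besides the shell and the picture viewer there is one more tool, called after "Emit:" as name(argument=value, ...) on one line, values as JSON. send_rows: Moves the arm, as the interface text tells. Its arguments: {"type":"object","properties":{"commands":{"type":"string"},"grip_force":{"type":"number"}},"required":["commands"]}

```bash
mkdir -p pics; cat > h.py <<'E'
import numpy as np, cv2
from station import readout, cams, sign_off
from scipy.spatial.transform import Rotation as R
def snap(n,save=None):
    s=cams.snapshot(n)
    if save: cv2.imwrite('pics/'+save+'.png',cv2.cvtColor(s['pixels'],cv2.COLOR_RGB2BGR))
    return s
def ray(s,uv):
    K=np.array(s['intrinsics']);d=np.array(s['dist'],float)
    p=cv2.undistortPoints(np.array(uv,float).reshape(-1,1,2),K,d).reshape(-1,2)
    v=np.c_[p,np.ones(len(p))]@np.array(s['rotation']).T
    return np.array(s['eye']),v
def onplane(s,uv,z):
    e,v=ray(s,uv); return e+v*((z-e[2])/v[:,2])[:,None]
def proj(s,P):
    Rm=np.array(s['rotation']);r=cv2.Rodrigues(Rm.T)[0];t=-Rm.T@np.array(s['eye'])
    return cv2.projectPoints(np.array(P,float).reshape(-1,1,3),r,t,np.array(s['intrinsics']),np.array(s['dist'],float))[0].reshape(-1,2)
E
python3 - <<'E'
from h import *
a=snap('top','top0');b=snap('scene','scene0');w=snap('wrist')
for s in (a,b):print(s['eye'],np.round(s['rotation'],3).tolist(),np.array(s['intrinsics'])[0])
cv2.imwrite('pics/both.png',cv2.resize(cv2.cvtColor(np.vstack([np.hstack([a['pixels'],b['pixels']])]),cv2.COLOR_RGB2BGR),(800,300)))
print(readout.sense())
E
```

```text
[ 0.42408824 -0.02706757  1.03858277] [0.707, -0.707, 0.025, -0.024] [463.08207493   0.         250.25411908]
[0.05724359 0.74412558 0.59190183] [-0.22, 0.839, -0.482, 0.126] [467.92401058   0.         261.88915488]
{'t': 0.15, 'q': array([-1.37650873e+00,  5.28274230e-01,  1.43360777e+00,  2.67523453e-06,
        1.18141514e+00, -1.78499608e-01]), 'qd': array([-1.19899318e-03, -2.18446356e-03, -4.28115951e-03,  9.27960494e-05,
        1.29909437e-03, -6.40313039e-04]), 'tau': array([ 9.23970256e-04, -4.42745554e+01, -1.78275490e+01, -1.76752292e-04,
        5.65987924e-03,  1.88499166e-05]), 'tcp_pos': array([ 0.22754515, -0.58147097,  0.20684525]), 'tool_rot': array([ 9.82678685e-01,  1.85315610e-01, -5.49052933e-06, -8.52227971e-04]), 'force': array([0.04063795, 0.3348015 , 0.14954171]), 'ft_torque': array([-0.02788328,  0.0132691 ,  0.01461048]), 'gripper_force': 0.0, 'finger_gap': 0.9988740007519723}
```

View pics/top0.png

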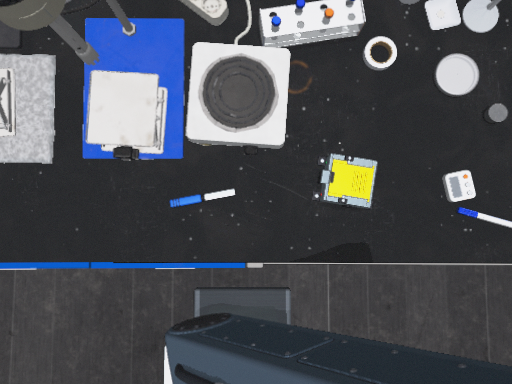

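View pics/scene0.png

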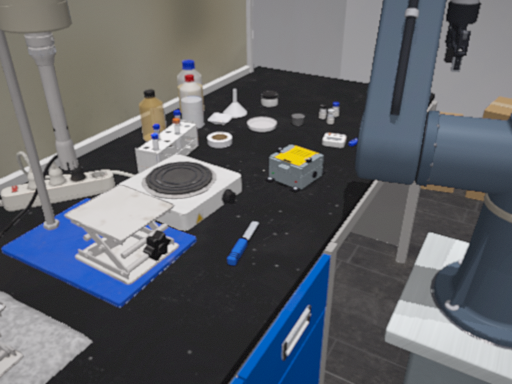

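The top view shows the box at about (350,181), with its ledge and notch on the left side at (325,176). The pry tool is at about (202,198), with its blade pointing right. The rotations are quaternions, so I'll convert them and measure.

```bash
sed -i "s/np.array(s\['rotation'\])/R.from_quat(s['rotation']).as_matrix()/" h.py
python3 - <<'E'
from h import *
from PIL import Image
E
python3 - <<'E'
from h import *
a=snap('top');b=snap('scene')
def info(s,name,lo,hi,zs,roi=None):
    hsv=cv2.cvtColor(s['pixels'],cv2.COLOR_RGB2HSV)
    m=cv2.inRange(hsv,lo,hi)
    if roi: k=np.zeros_like(m);k[roi[1]:roi[3],roi[0]:roi[2]]=255;m&=k
    c=max(cv2.findContours(m,0,1)[0],key=cv2.contourArea)
    r=cv2.minAreaRect(c);box=cv2.boxPoints(r)
    print(name,cv2.contourArea(c),r);print(np.round(onplane(s,box,zs),4)[:,:2].tolist(),np.round(onplane(s,[r[0]],zs),4))
info(a,'cover',(22,120,120),(35,255,255),.063,(300,140,400,220))
info(a,'handle',(95,150,100),(130,255,255),.018,(150,170,260,225))
info(a,'blade',(0,0,150),(180,60,255),.0105,(195,170,260,225))
info(b,'handle_s',(95,150,60),(130,255,255),.009,(215,210,270,270))
info(b,'cover_s',(22,120,120),(35,255,255),.063,(260,130,340,190))
p=a['pixels'][145:217,300:390];q=b['pixels'][135:195,255:335]
cv2.imwrite('pics/c1.png',cv2.cvtColor(np.hstack([cv2.resize(p,(450,360),interpolation=3),cv2.resize(q,(350,360),interpolation=3)]),cv2.COLOR_RGB2BGR))
E
```

```text
cover 1274.0 ((350.6155700683594, 179.74855041503906), (41.891754150390625, 37.33004379272461), 8.746162414550781)
[[0.4754, -0.1908], [0.5536, -0.2037], [0.5401, -0.2908], [0.462, -0.2775]] [[ 0.5077 -0.2408  0.063 ]]
handle 223.5 ((185.06398010253906, 200.35198974609375), (8.586502075195312, 31.841611862182617), 79.69515228271484)
[[0.4688, 0.1507], [0.4814, 0.0819], [0.4628, 0.0784], [0.4502, 0.147]] [[0.4658 0.1145 0.018 ]]
blade 161.5 ((219.0509490966797, 194.27171325683594), (6.327239990234375, 30.960474014282227), 79.3803482055664)
[[0.4802, 0.0754], [0.4929, 0.0078], [0.4791, 0.0052], [0.4664, 0.0727]] [[0.4796 0.0403 0.0105]]
handle_s 285.5 ((236.3529510498047, 251.41177368164062), (11.318906784057617, 30.183752059936523), 30.963756561279297)
[[0.4734, 0.1543], [0.492, 0.0666], [0.4638, 0.0741], [0.4475, 0.1598]] [[0.4687 0.1154 0.009 ]]
cover_s 395.0 ((295.9000244140625, 154.80001831054688), (38.8960075378418, 18.65743637084961), 18.434947967529297)
[[0.5504, -0.1999], [0.5874, -0.3036], [0.4686, -0.2821], [0.4417, -0.1849]] [[ 0.51   -0.2405  0.063 ]]
```

View pics/c1.png

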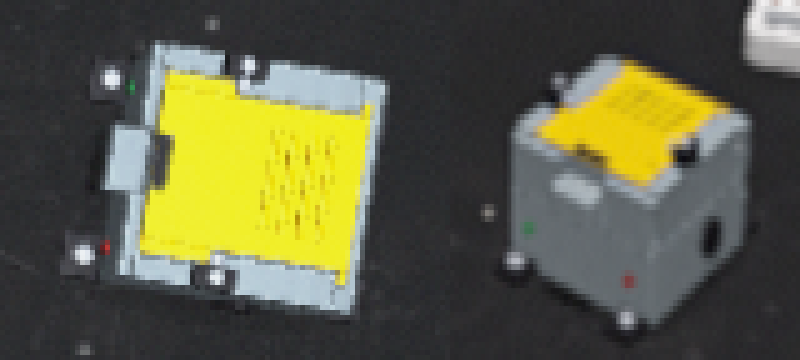

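```bash
cat >> h.py <<'E'
def rows(x,y,z,phi,frm=None):
    "print the shift (units of 20 mm) in tool axes at the present yaw, and spin units, to reach a TCP target"
    s=readout.sense();M=R.from_quat(s['tool_rot']).as_matrix()
    d=M.T@(np.array([x,y,z])-s['tcp_pos'])/.02
    p=np.degrees(np.arctan2(M[1,0],M[0,0]))
    print('t %.2f tcp'%s['t'],np.round(s['tcp_pos'],4),'phi %.2f'%p,'-> units',np.round(d,2),'spin',round((p-phi+180)%360-180,2)/4,'F',np.round(s['force'],1),'gap',round(s['finger_gap']*85.4,1))
E
```

Emit:
send_rows(commands="85 0 0 0 -0.99;85 0 0 0 -0.99;85 0 0 0 -0.99;85 0 0 0 -0.99;85 0 0 0 -0.99;85 0 0 0 -0.99;85 0 0 0 -0.99;85 0 0 0 -0.99;85 0 0 0 -0.99;85 0 0 0 -0.99;85 0 0 0 -0.99;85 0 0 0 -0.99;85 0 0 0 -0.99;85 0 0 0 -0.99;85 0 0 0 -0.99;85 0 0 0 -0.99;85 0 0 0 -0.99;85 0 0 0 -0.99;85 0 0 0 -0.99;85 0 0 0 -0.99", grip_force=40)

```text
t: 1.92
tcp_pos: [0.2276, -0.5819, 0.2074]
tool_rot: [0.638, 0.77, 0.0, -0.0]
force: [-0.3, 0.7, -0.0]
finger_gap: 0.995
gripper_force: 0.0
```

Emit:
send_rows(commands="85 0.86 0.5 0 0;85 0.86 0.5 0 0;85 0.86 0.5 0 0;85 0.86 0.5 0 0;85 0.86 0.5 0 0;85 0.86 0.5 0 0;85 0.86 0.5 0 0;85 0.86 0.5 0 0;85 0.86 0.5 0 0;85 0.86 0.5 0 0;85 0.86 0.5 0 0;85 0.86 0.5 0 0;85 0.86 0.5 0 0;85 0.86 0.5 0 0;85 0.86 0.5 0 0;85 0.86 0.5 0 0;85 0.86 0.5 0 0;85 0.86 0.5 0 0;85 0.86 0.5 0 0;85 0.86 0.5 0 0")

```text
t: 3.58
tcp_pos: [0.3614, -0.2063, 0.2077]
tool_rot: [0.639, 0.769, -0.0, 0.0]
force: [0.3, 0.4, 0.5]
finger_gap: 0.993
gripper_force: 0.0
```

```bash
python3 -c "
from h import *
rows(.4676,.1047,.10,100.5)
w=snap('wrist','w1');np.set_printoptions(suppress=True,precision=4);print(w['eye'],R.from_quat(w['rotation']).as_matrix())"
```

```text
t 3.58 tcp [ 0.3614 -0.2063  0.2077] phi 100.55 -> units [14.32  8.06  5.38] spin 0.0125 F [0.3 0.4 0.5] gap 84.8
[ 0.3472 -0.1308  0.3738] [[ 0.9832  0.1745  0.054 ]
 [ 0.1827 -0.9378 -0.2951]
 [-0.0009  0.3    -0.9539]]
```

View pics/w1.png

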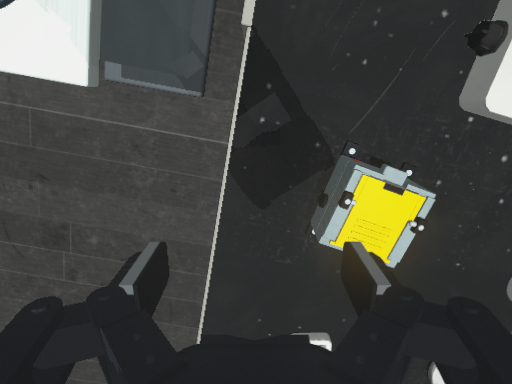

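The wrist view shows the box's front, with the notch towards the top of the picture at (395,180). I'll move over the tool.

Emit:
send_rows(commands="85 0.95 0.54 0.35 0;85 0.95 0.54 0.35 0;85 0.95 0.54 0.35 0;85 0.95 0.54 0.35 0;85 0.95 0.54 0.35 0;85 0.95 0.54 0.35 0;85 0.95 0.54 0.35 0;85 0.95 0.54 0.35 0;85 0.95 0.54 0.35 0;85 0.95 0.54 0.35 0;85 0.95 0.54 0.35 0;85 0.95 0.54 0.35 0;85 0.95 0.54 0.35 0;85 0.95 0.54 0.35 0;85 0.95 0.54 0.35 0;85 0 0 0 0")

```text
t: 4.97
tcp_pos: [0.4693, 0.1051, 0.1017]
tool_rot: [0.638, 0.77, 0.0, -0.0]
force: [0.5, -1.4, 1.4]
finger_gap: 0.998
gripper_force: 0.0
```

```bash
python3 - <<'E'
from h import *
rows(.4676,.1047,.010,100.5)
w=snap('wrist','w2');hsv=cv2.cvtColor(w['pixels'],cv2.COLOR_RGB2HSV)
for n,lo,hi,z in(('handle',(95,150,80),(130,255,255),.018),):
    m=cv2.inRange(hsv,lo,hi)
    for c in cv2.findContours(m,0,1)[0]:
        if cv2.contourArea(c)>300:
            r=cv2.minAreaRect(c);print(n,cv2.contourArea(c),r,np.round(onplane(w,cv2.boxPoints(r),z)[:,:2],4).tolist())
E
```

```text
t 4.97 tcp [0.4693 0.1051 0.1017] phi 100.74 -> units [-0.   -0.09  4.59] spin 0.06 F [ 0.5 -1.4  1.4] gap 85.2
handle 983.5 ((253.0, 184.0), (52.0, 20.0), 90.0) [[0.4548, 0.1271], [0.4714, 0.1303], [0.4806, 0.0841], [0.463, 0.0807]]
handle 8446.5 ((452.53912353515625, 102.5952377319336), (156.2413787841797, 195.35231018066406), 10.804393768310547) [[0.5565, 0.1232], [0.5418, 0.2697], [0.6641, 0.2753], [0.7033, 0.1227]]
```

View pics/w2.png

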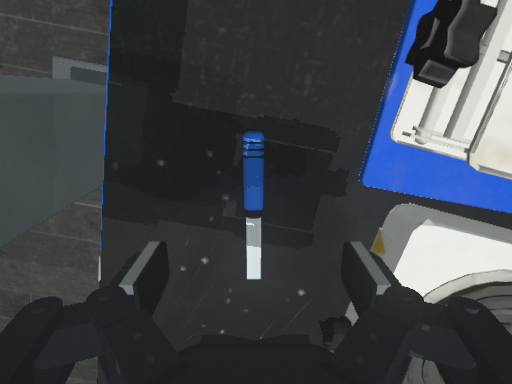

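The wrist view shows the tool aligned with the gripper at columns 244–263, with the handle at rows 132–210 and the blade tip at row 279. I'll descend and grasp.

Emit:
send_rows(commands="60 0 -0.09 0.8 0.06;60 0 0 0.8 0;60 0 0 0.8 0;60 0 0 0.8 0;60 0 0 0.8 0;60 0 0 0.5 0;60 0 0 0 0;60 0 0 0 0")

```text
t: 5.68
tcp_pos: [0.4663, 0.1017, 0.0126]
tool_rot: [0.641, 0.768, -0.0, -0.0]
force: [0.2, -0.0, 0.4]
finger_gap: 0.701
gripper_force: 0.0
```

```bash
python3 -c "
from h import *
rows(.4676,.1047,.010,100.5)"
```

```text
t 5.68 tcp [0.4663 0.1017 0.0126] phi 100.28 -> units [0.14 0.09 0.13] spin -0.055 F [ 0.2 -0.   0.4] gap 59.8
```

Emit:
send_rows(commands="60 0.14 0.09 0.12 -0.05;15 0 0 0 0;10 0 0 0 0;10 0 0 0 0;10 0 0 0 0;10 0 0 0 0;10 0 0 0 0;10 0 0 0 0;10 0 0 -0.5 0;10 0 0 -0.9 0;10 0 0 -0.9 0;10 0 0 -0.9 0;10 0 0 -0.9 0;10 0 0 -0.9 0;10 0 0 -0.5 0;10 0 0 0 0", grip_force=40)

```text
t: 7.02
tcp_pos: [0.4693, 0.1055, 0.1229]
tool_rot: [0.639, 0.769, 0.002, 0.002]
force: [-0.1, -0.6, -0.4]
finger_gap: 0.116
gripper_force: 0.0
```

```bash
python3 - <<'E'
from h import *
rows(.4676,.1047,.12,100.5)
b=snap('scene')['pixels'][170:290,180:320];w=snap('wrist')['pixels']
cv2.imwrite('pics/c2.png',cv2.cvtColor(np.hstack([cv2.resize(b,(440,377)),cv2.resize(w,(360,377))]),cv2.COLOR_RGB2BGR))
E
```

```text
t 7.02 tcp [0.4693 0.1055 0.1229] phi 100.53 -> units [-0.02 -0.09  0.15] spin 0.0075 F [-0.1 -0.6 -0.4] gap 9.9
```

View pics/c2.png

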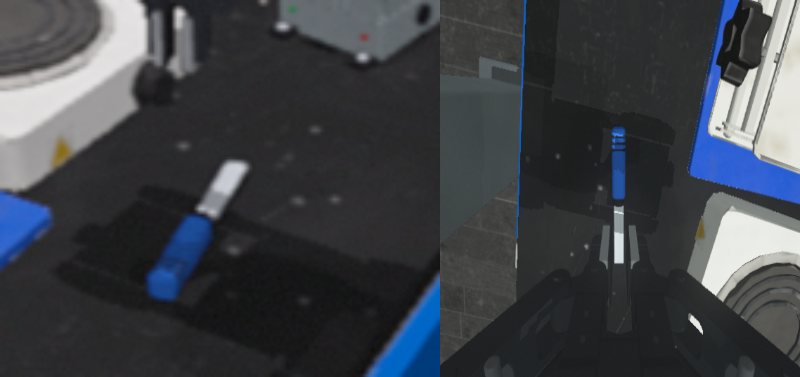

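The scene view shows the grasp missed: the tool still lies on the bench and the fingers closed to 10 mm. I'll check my positions by reprojection.

```bash
python3 - <<'E'
from h import *
np.set_printoptions(suppress=True,precision=4)
for n in('scene','wrist','top'):
    s=snap(n);t=readout.sense()['tcp_pos']
    print(n,proj(s,[[.4676,.1047,.009],[.4858,.0064,.009],t,[t[0],t[1],0.01]]))
    hsv=cv2.cvtColor(s['pixels'],cv2.COLOR_RGB2HSV);m=cv2.inRange(hsv,(95,150,60),(130,255,255))
    for c in cv2.findContours(m,0,1)[0]:
        if 100<cv2.contourArea(c)<1500: r=cv2.minAreaRect(c);print(r,onplane(s,[r[0]],.012),s['eye'])
E
```

```text
scene [[239.6382 248.7243]
 [256.0778 222.3185]
 [238.2602 202.3294]
 [239.5733 248.5538]]
((236.62940979003906, 251.5823516845703), (11.504474639892578, 30.218421936035156), 32.47119140625) [[0.4658 0.1189 0.012 ]] [0.0572 0.7441 0.5919]
wrist [[255.2986 177.8687]
 [255.2186 268.9926]
 [254.7928 226.0457]
 [254.8931 177.3825]]
((255.5, 178.5), (49.0, 19.0), 90.0) [[0.4677 0.1049 0.012 ]] [0.4532 0.1809 0.2862]
((255.5, 134.0), (10.0, 19.0), 90.0) [[0.4601 0.1461 0.012 ]] [0.4532 0.1809 0.2862]
((116.20800018310547, 120.98577117919922), (3.2400500774383545, 242.34600830078125), 2.7927021980285645) [[0.3348 0.1349 0.012 ]] [0.4532 0.1809 0.2862]
top [[190.0663 199.7056]
 [234.3374 191.5515]
 [182.6043 197.654 ]
 [189.702  199.9571]]
((214.0, 264.5), (5.0, 60.0), 90.0) [[0.3253 0.0504 0.012 ]] [ 0.4241 -0.0271  1.0386]
((30.0, 265.0), (6.0, 60.0), 90.0) [[0.3257 0.4492 0.012 ]] [ 0.4241 -0.0271  1.0386]
((466.91351318359375, 211.78109741210938), (21.174184799194336, 6.98453950881958), 17.10272979736328) [[ 0.4415 -0.5047  0.012 ]] [ 0.4241 -0.0271  1.0386]
```

The positions agree, so the fingers probably hadn't finished closing before the lift. I'll retry, checking the grip before lifting.

Emit:
send_rows(commands="35 -0.02 -0.09 0 0;35 0 0 0.9 0;35 0 0 0.9 0;35 0 0 0.9 0;35 0 0 0.9 0;35 0 0 0.9 0;35 0 0 0.9 0;35 0 0 0.1 0;35 0 0 0.1 0;35 0 0 0 0;10 0 0 0 0;10 0 0 0 0;10 0 0 0 0;10 0 0 0 0;10 0 0 0 0;10 0 0 0 0", grip_force=40)

```text
t: 8.6
tcp_pos: [0.4663, 0.1047, 0.0085]
tool_rot: [0.639, 0.769, 0.0, 0.0]
force: [0.0, -0.4, 0.6]
finger_gap: 0.119
gripper_force: 0.0
```

```bash
python3 -c "
from h import *
rows(.4676,.1047,.010,100.5)"
```

```text
t 8.60 tcp [0.4663 0.1047 0.0085] phi 100.52 -> units [-0.01  0.07 -0.07] spin 0.005 F [ 0.  -0.4  0.6] gap 10.1
```

```bash
python3 - <<'E'
from h import *
a=snap('scene');b=a['pixels'][190:290,180:320];w=snap('wrist')
print(proj(w,[[.4676,.1047,.009],[.4858,.0064,.009]]))
cv2.imwrite('pics/c3.png',cv2.cvtColor(np.hstack([cv2.resize(b,(440,377)),cv2.resize(w['pixels'],(360,377))]),cv2.COLOR_RGB2BGR))
E
```

```text
[[257.47679231 227.12973584]
 [257.02577746 356.25161405]]
```

View pics/c3.png

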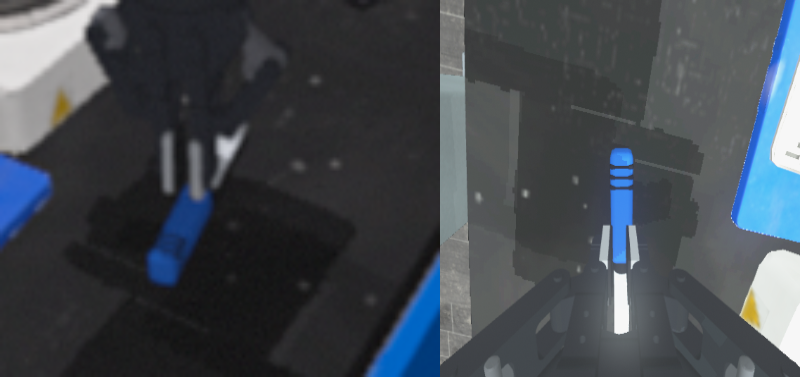

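The fingers straddle the handle with a small gap on each side, so the true gap is larger than the reading. I'll command fully closed.

Emit:
send_rows(commands="0 0 0.07 0 0;0 0 0 0 0;0 0 0 0 0;0 0 0 0 0;0 0 0 0 0", grip_force=40)

```text
t: 9.12
tcp_pos: [0.4674, 0.1049, 0.0082]
tool_rot: [0.639, 0.769, -0.0, -0.0]
force: [-0.1, -0.4, 0.6]
finger_gap: -0.003
gripper_force: 0.0
```

```bash
python3 - <<'E'
from h import *
s=readout.sense();print(s['finger_gap'],s['gripper_force'],s['t'],s['tcp_pos'])
w=snap('wrist')
M=R.from_quat(s['tool_rot']).as_matrix();t=s['tcp_pos']
print(proj(w,[t+M@[0,dy,dz] for dy in(-.009,.009) for dz in(-.011,.008)]).round())
p0=cv2.imread('pics/c3.png')[:,440:];p0=cv2.resize(p0,(512,384))
im=cv2.cvtColor(w['pixels'],cv2.COLOR_RGB2BGR)
o=np.hstack([cv2.resize(x[130:350,190:330],(400,600)) for x in(p0,im)]);cv2.imwrite('pics/c4.png',o)
E
```

```text
-0.0026408897099774514 0.0 9.1167 [0.46738145 0.10491979 0.00817447]
[[239. 235.]
 [241. 221.]
 [271. 235.]
 [269. 221.]]
```

View pics/c4.png

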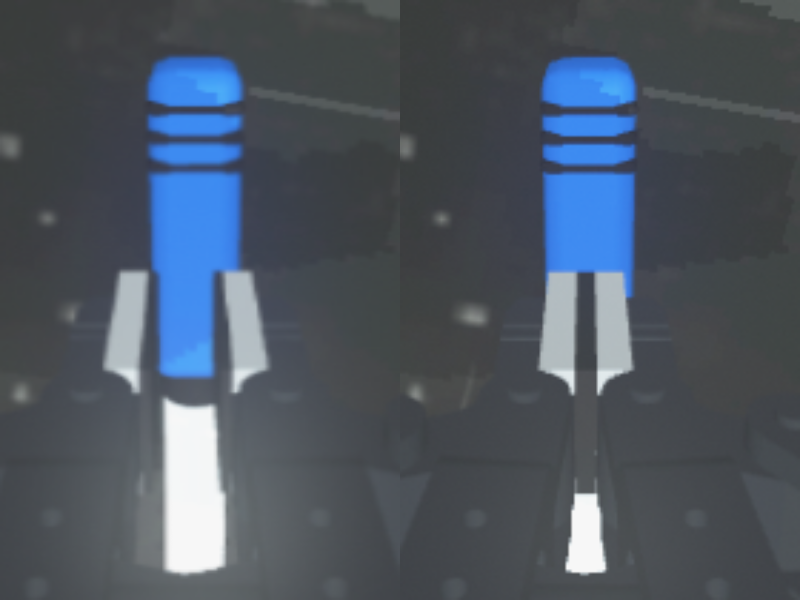

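```bash
python3 - <<'E'
from h import *
s=readout.sense();w=snap('wrist');M=R.from_quat(s['tool_rot']).as_matrix();t=s['tcp_pos']
for dx in(0,.011):
  print(dx,[(dz,proj(w,[t+M@[dx,0,dz/1000]]).round(0)[0].tolist()) for dz in(8,0,-11,-20,-30,-40)])
print('cam',M.T@(w['eye']-t), 'handle front end/back proj z=.018',proj(w,[[.4722,.0801,.018],[.4594,.1489,.018]]).round())
h=cv2.cvtColor(w['pixels'],cv2.COLOR_RGB2GRAY);print(h[215:280:4,236:276:3])
sc=snap('scene');print(proj(sc,[t+M@[0,0,.008],t]).round(), proj(sc,[[.4676,.1047,.018]]).round());g=cv2.cvtColor(sc['pixels'],cv2.COLOR_RGB2GRAY);cv2.imwrite('pics/s5.png',cv2.cvtColor(cv2.resize(sc['pixels'][200:270,200:290],(800,600)),4))
E
```

```text
0 [(8, [255.0, 221.0]), (0, [255.0, 226.0]), (-11, [255.0, 235.0]), (-20, [255.0, 242.0]), (-30, [255.0, 251.0]), (-40, [255.0, 262.0])]
0.011 [(8, [255.0, 205.0]), (0, [255.0, 209.0]), (-11, [255.0, 217.0]), (-20, [255.0, 223.0]), (-30, [255.0, 232.0]), (-40, [255.0, 241.0])]
cam [ 7.68230531e-02 -1.24447140e-04 -1.66070560e-01] handle front end/back proj z=.018 [[256. 272.]
 [256. 157.]]
[[ 65  65 117 124 127 128 128 128 129 129 126 119  68  66]
 [ 64  65 116 123 128 128 128 128 128 128 125 119  69  66]
 [ 65  66 117 123 128 128 128 128 128 128 124 119  69  65]
 [ 68  65 116 124 128 129 128 128 129 128 125 120  68  66]
 [ 68  68 182 186 186 159  66  67 186 186 186 121  75  74]
 [ 68  67 184 186 186 159  67  66 185 187 186 124  75  73]
 [ 71  69 186 186 186 131  67  67 186 186 185  95  71  71]
 [ 71  71 185 186 185 132  67  67 185 186 186 133  72  72]
 [ 72  71 185 186 186 132  66  66 186 186 186 164  72  71]
 [ 71  96 186 186 186 108  67  67 186 186 186 186  73  72]
 [ 71 128 185 185 186 108  67  67 186 186 186 186  72  72]
 [ 71 179 186 186 185 105  66  67 185 186 186 186  72  72]
 [ 70 179 186 185 186  89  67  67 186 186 186 185  75  72]
 [ 72  71  72 216 231 113  82  81 231 226 143  71  71  72]
 [ 71  72  72  72  71 113  81  82 226  72  72  70  72  71]
 [ 82  73  73  72  72  81  82  82  72  72  73  72  82  86]
 [ 72  72  72  73  73  82  82  83  71  73  73  73  72  72]]
[[240. 252.]
 [240. 249.]] [[240. 245.]]
```

View pics/s5.png

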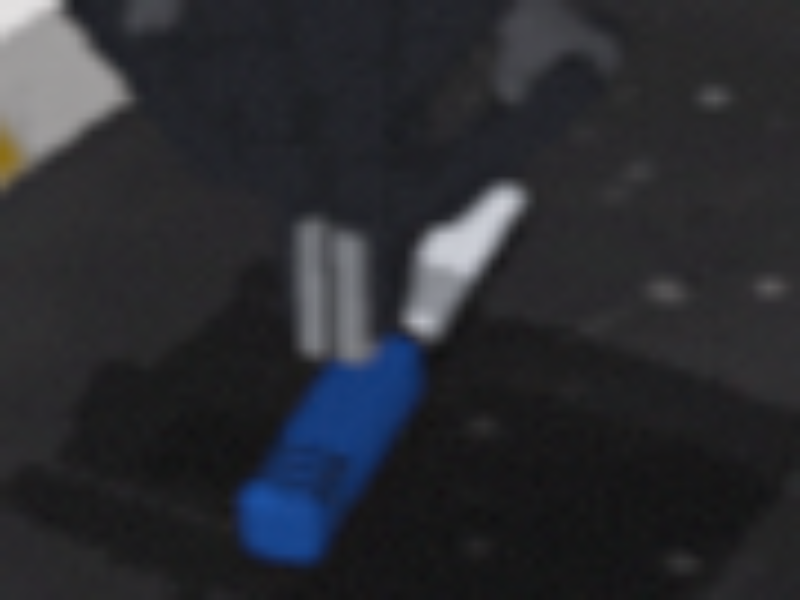

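The scene view shows the closed fingertips at about (239,242), standing above the handle. So the real tips are roughly 25 mm higher than the stated TCP offset implies. I'll calibrate by gently touching the handle top.

Emit:
send_rows(commands="0 0 0 0.1 0;0 0 0 0.1 0;0 0 0 0.1 0;0 0 0 0.05 0;0 0 0 0.05 0;0 0 0 0 0")

```text
t: 9.77
tcp_pos: [0.4673, 0.1049, -0.0001]
tool_rot: [0.639, 0.769, -0.0, -0.0]
force: [-0.3, -0.6, -0.5]
finger_gap: 0.003
gripper_force: 0.0
```

```bash
python3 - <<'E'
from h import *
rows(.4676,.1047,.0,100.5)
s=readout.sense();w=snap('wrist');sc=snap('scene');M=R.from_quat(s['tool_rot']).as_matrix();t=s['tcp_pos']
h=cv2.cvtColor(w['pixels'],cv2.COLOR_RGB2GRAY);print(h[215:280,243].tolist())
h=cv2.cvtColor(sc['pixels'],cv2.COLOR_RGB2GRAY);print(h[222:250,236].tolist(),h[222:250,240].tolist())
for dz in(8,-10,-18,-26):print(dz,proj(sc,[t+M@[.011,dy,dz/1000] for dy in(.005,-.005)]).round(1).tolist())
E
```

```text
t 9.77 tcp [ 4.673e-01  1.049e-01 -1.000e-04] phi 100.52 -> units [-0.01  0.01 -0.  ] spin 0.005 F [-0.3 -0.6 -0.5] gap 0.2
[135, 135, 134, 135, 134, 135, 135, 135, 135, 135, 135, 135, 135, 136, 157, 212, 212, 211, 211, 212, 211, 211, 211, 211, 211, 211, 211, 211, 211, 211, 211, 212, 211, 211, 211, 212, 211, 212, 211, 211, 212, 211, 212, 211, 212, 211, 211, 211, 211, 212, 222, 234, 117, 82, 81, 83, 82, 82, 82, 82, 83, 82, 82, 82, 82]
[32, 34, 34, 32, 34, 32, 43, 64, 80, 93, 95, 94, 95, 94, 95, 94, 96, 97, 98, 97, 99, 98, 89, 62, 54, 56, 57, 56] [37, 36, 36, 38, 35, 36, 35, 36, 59, 94, 101, 100, 102, 107, 108, 109, 110, 109, 109, 109, 111, 117, 118, 97, 65, 55, 58, 58]
8 [[235.6, 258.2], [240.2, 259.2]]
-10 [[235.4, 251.2], [240.0, 252.1]]
-18 [[235.3, 248.0], [240.0, 249.0]]
-26 [[235.2, 244.7], [239.9, 245.7]]
```

Emit:
send_rows(commands="0 0 0 0.05 0;0 0 0 0.05 0;0 0 0 0.05 0;0 0 0 0.05 0;0 0 0 0.05 0;0 0 0 0.05 0")

```text
t: 10.37
tcp_pos: [0.4675, 0.1049, -0.0057]
tool_rot: [0.639, 0.769, 0.0, 0.0]
force: [-2.9, 1.1, 18.4]
finger_gap: 0.0
gripper_force: 8.7
```

Emit:
send_rows(commands="0 0 0 0.05 0;0 0 0 0 0")

```text
t: 10.53
tcp_pos: [0.4675, 0.1049, -0.0057]
tool_rot: [0.639, 0.769, 0.0, 0.0]
force: [-1.2, -0.3, 12.1]
finger_gap: 0.0
gripper_force: 5.9
```

Contact came at TCP z = -5.5 mm, so the shut tips stand 23.5 mm behind the TCP. I'll regrasp with that offset.

Emit:
send_rows(commands="40 0 0 -0.5 0;40 0 0 0 0;40 0 0 0 0;40 0 0 0 0;40 0 0 0 0;40 0 0 0.4 0;40 0 0 0.4 0;40 0 0 0.38 0;40 0 0 0 0;0 0 0 0 0;0 0 0 0 0;0 0 0 0 0;0 0 0 0 0;0 0 0 0 0;0 0 0 0 0", grip_force=40)

```text
t: 11.78
tcp_pos: [0.4675, 0.105, -0.0202]
tool_rot: [0.639, 0.769, 0.0, 0.0]
force: [0.1, 0.0, -0.9]
finger_gap: 0.2
gripper_force: 39.9
```

Gripped at 17 mm. I'll lift, align the yaw with the box and travel to the pre-insert point.

Emit:
send_rows(commands="0 0 0 -0.5 0;0 0 0 -1 0;0 0 0 -1 0.97;0 0 0 -1 0.97;0 0 0 -1 0.97;0 0 0 -0.5 0.97;0 0 0 0 0.97;0 0 0 0 0")

```text
t: 12.45
tcp_pos: [0.468, 0.105, 0.0812]
tool_rot: [0.76, 0.65, 0.001, 0.001]
force: [-1.2, 0.1, -0.8]
finger_gap: 0.2
gripper_force: 39.9
```

```bash
python3 - <<'E'
from h import *
rows(.5354,-.062,.08,81.2)
E
```

```text
t 12.45 tcp [0.468  0.105  0.0812] phi 81.06 -> units [-7.72  4.63  0.07] spin -0.035 F [-1.2  0.1 -0.8] gap 17.0
```

Emit:
send_rows(commands="0 -0.86 0.51 0 0;0 -0.86 0.51 0 0;0 -0.86 0.51 0 0;0 -0.86 0.51 0 0;0 -0.86 0.51 0 0;0 -0.86 0.51 0 0;0 -0.86 0.51 0 0;0 -0.86 0.51 0 0;0 -0.86 0.51 0 0;0 0 0 0 -0.03;0 0 0 0 0")

```text
t: 13.37
tcp_pos: [0.5341, -0.0629, 0.0795]
tool_rot: [0.759, 0.651, -0.0, -0.0]
force: [-0.5, 0.8, -1.0]
finger_gap: 0.199
gripper_force: 39.9
```

```bash
python3 - <<'E'
from h import *
rows(.5354,-.062,.0268,81.2)
s=readout.sense();t=s['tcp_pos'];M=R.from_quat(s['tool_rot']).as_matrix()
w=snap('wrist','w6');hsv=cv2.cvtColor(w['pixels'],cv2.COLOR_RGB2HSV)
def cnt(lo,hi,z,n,amin=80):
    for c in cv2.findContours(cv2.inRange(hsv,lo,hi),0,1)[0]:
        if cv2.contourArea(c)>amin:
            r=cv2.minAreaRect(c);b=cv2.boxPoints(r);print(n,cv2.contourArea(c),np.round(r[0]),np.round(onplane(w,b,z)[:,:2],4).tolist())
            a=cv2.approxPolyDP(c,3,True)[:,0];
            if n=='cover':print(np.c_[a,np.round(onplane(w,a,z)[:,:2],4)].tolist())
cnt((22,120,100),(35,255,255),.063,'cover')
cnt((95,150,60),(130,255,255),.12,'handle')
print('pred tip',proj(w,[t+M@[-.1,0,-.0292],t+M@[-.1,.007,-.0292],t+M@[-.1,-.007,-.0292],t+M@[-.025,0,-.0382]]).round(1).tolist())
def bx(x,y,z,o=(.5079,-.2398),yaw=-98.8):
    c,sn=np.cos(np.radians(yaw)),np.sin(np.radians(yaw));return [o[0]+c*x-sn*y,o[1]+sn*x+c*y,z]
pts=proj(w,[bx(x,y,.06) for x in(-.05,.05) for y in(-.05,.05)]+[bx(-.06,y,.052) for y in(-.014,.014)])
print(pts.round())
im=cv2.cvtColor(w['pixels'],cv2.COLOR_RGB2BGR);im=cv2.resize(im,(800,600))
for p in pts: cv2.circle(im,tuple(int(v*1.5625) for v in p),2,(0,0,255),-1)
cv2.imwrite('pics/w6.png',im)
E
```

```text
t 13.37 tcp [ 0.5341 -0.0629  0.0795] phi 81.20 -> units [0.05 0.06 2.63] spin 0.0 F [-0.5  0.8 -1. ] gap 17.0
handle 2918.5 [254. 256.] [[0.5294, -0.0367], [0.5458, -0.0392], [0.5396, -0.0849], [0.5214, -0.0821]]
handle 272.0 [254. 205.] [[0.5304, -0.031], [0.5466, -0.0335], [0.5461, -0.0373], [0.5297, -0.0348]]
handle 296.5 [255. 192.] [[0.5314, -0.0251], [0.5478, -0.0276], [0.5473, -0.0317], [0.5307, -0.0292]]
handle 766.0 [254. 173.] [[0.533, -0.0136], [0.5494, -0.0161], [0.5481, -0.0258], [0.5313, -0.0232]]
pred tip [[255.2, 394.0], [266.6, 394.0], [243.9, 394.0], [255.3, 302.8]]
[[194. 363.]
 [319. 363.]
 [202. 446.]
 [311. 447.]
 [239. 345.]
 [274. 345.]]
```

View pics/w6.png

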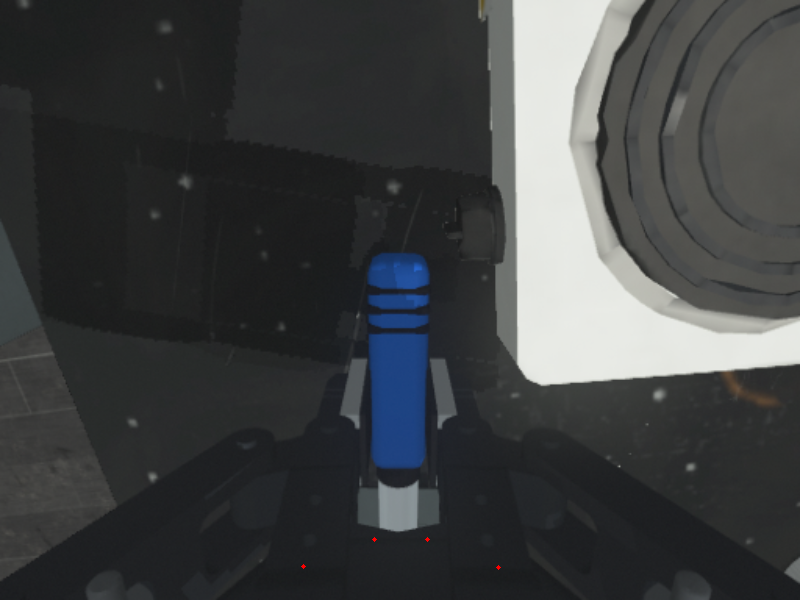

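The view shows the tool held level and straight in the fingers, blade end at (399,530), with the gripper hiding the box. I'll refine the box pose from the saved w1 picture, where its front was clear, and locate the blade tip with the scene camera.

```bash
python3 - <<'E'
from h import *
w=dict(snap('wrist'));w['eye']=[.3472,-.1308,.3738]
w['rotation']=R.from_matrix([[.9832,.1745,.054],[.1827,-.9378,-.2951],[-.0009,.3,-.9539]]).as_quat()
hsv=cv2.cvtColor(cv2.imread('pics/w1.png'),cv2.COLOR_BGR2HSV)
m=cv2.inRange(hsv,(22,120,100),(35,255,255))
c=max(cv2.findContours(m,0,1)[0],key=cv2.contourArea)[:,0]
P=onplane(w,c,.063)[:,:2]
# box coords with present estimate
yaw=np.radians(-98.8);B=np.array([[np.cos(yaw),np.sin(yaw)],[-np.sin(yaw),np.cos(yaw)]])
Q=(P-[.5079,-.2398])@B.T*1000
print('extent',Q.min(0),Q.max(0))
for n,sel in(('front',(Q[:,0]<-40)),('left',(Q[:,1]>32)),('right',(Q[:,1]<-32)),('rear',Q[:,0]>40)):
    q=Q[sel];print(n,len(q),np.round(q[np.argsort(q[:,0] if n in('left','right') else q[:,1])][::max(1,len(q)//14)],1).tolist())
sc=snap('scene');s=readout.sense();t=s['tcp_pos'];M=R.from_quat(s['tool_rot']).as_matrix()
print('scene tip pred',proj(sc,[t+M@[-.1,0,-.0292],t+M@[-.03,0,-.0292]]).round(1).tolist())
x0,y0=proj(sc,[t+M@[-.1,0,-.0292]])[0].astype(int)
hs=cv2.cvtColor(sc['pixels'],cv2.COLOR_RGB2HSV);g=sc['pixels'].mean(2).astype(int)
print(x0,y0);print(g[y0-12:y0+13,x0-16:x0+17:2])
E
```

```text
extent [-43.63418757 -40.83402181] [44.90861371 38.55143188]
front 50 [[-42.1, -39.4], [-42.8, -37.4], [-42.8, -33.8], [-42.9, -30.3], [-43.0, -26.7], [-43.1, -23.2], [-43.1, -19.6], [-43.2, -16.0], [-40.9, -12.4], [-41.0, 12.0], [-43.1, 14.6], [-43.2, 18.3], [-42.2, 22.5], [-42.3, 26.2], [-42.4, 29.9], [-42.4, 33.7], [-41.5, 38.0]]
left 45 [[-42.4, 33.7], [-41.8, 35.3], [-39.0, 38.1], [-35.2, 37.7], [-31.6, 38.4], [-27.7, 38.0], [-23.8, 37.6], [-20.2, 38.3], [-16.2, 37.9], [-13.2, 36.9], [-12.1, 33.7], [-7.7, 32.2], [19.0, 32.1], [41.8, 34.7], [43.8, 37.0]]
right 87 [[-43.5, -35.3], [-42.1, -39.4], [-34.9, -39.6], [-27.7, -39.8], [-20.3, -39.9], [-14.4, -36.0], [-8.0, -33.0], [-1.4, -33.6], [6.2, -33.7], [14.0, -33.9], [21.9, -34.0], [29.9, -34.1], [38.0, -34.3], [40.7, -38.1], [43.8, -39.2]]
rear 41 [[43.0, -40.8], [41.4, -40.3], [43.4, -38.1], [40.3, -37.0], [43.8, -35.4], [43.1, -33.2], [43.5, -30.5], [43.9, -27.8], [43.1, -25.6], [43.9, -24.0], [42.4, -23.4], [40.0, 19.3], [40.4, 22.1], [42.1, 25.6], [44.1, 27.9], [44.5, 30.8], [44.1, 31.9], [43.7, 33.0], [44.6, 34.8], [44.2, 35
[... 1150 characters left out ...]
 41 119 187 207 209 206 136  99 158 172 169 152 147 140 147]
 [ 36  34  88 188 207 209 202 174 132 133 159 168 156 153 153 152 143]
 [ 34  58 131 204 209 200 175 161 165 154 154 155 154 156 154 153 151]
 [ 55 104 144 188 198 169 167 169 170 156 153 152 152 153 152 154 157]
 [ 90 143 146 155 161 154 163 166 155 152 150 153 156 155 155 154 153]
 [ 98 150 147 141 151 151 143 162 153 154 155 153 154 153 155 153 154]
 [ 73 145 141 119 132 163 166 159 150 154 155 144 153 157 155 155 156]
 [ 44 125 107  72 107 128 163 161 145 146 146 102 132 153 154 153 155]
 [ 37  84  58  49 104 105 121 143 165 137 121  76  82 111 147 154 154]
 [ 29  45  43  51 106 104 103 111 134 126 106  97  93  69 109 152 153]]
```

Emit:
send_rows(commands="0 0.06 0.08 0.6 0.1;0 0 0 0.7 0;0 0 0 0.7 0;0 0 0 0.6 0;0 0 0 0 0;0 0 0 0 0")

```text
t: 14.02
tcp_pos: [0.535, -0.0602, 0.0265]
tool_rot: [0.761, 0.649, -0.001, -0.001]
force: [-0.7, -0.4, -0.4]
finger_gap: 0.2
gripper_force: 39.9
```

```bash
python3 - <<'E'
from h import *
rows(.5357,-.062,.0268,80.8)
s=readout.sense();t=s['tcp_pos'];M=R.from_quat(s['tool_rot']).as_matrix()
sc=snap('scene');a=t+M@[-.1,0,-.0292];b=t+M@[-.035,0,-.0292]
print(proj(sc,[a,b]).round(1).tolist())
# blade mask: bright pixels, axis fit
x0,y0=proj(sc,[(a+b)/2])[0].astype(int)
g=sc['pixels'].mean(2);m=(g>180).astype('uint8');n,l,st,ce=cv2.connectedComponentsWithStats(m[y0-25:y0+25,x0-30:x0+30])
for i in range(1,n):
    if st[i,4]>15:
        yy,xx=np.where(l==i);xx=xx+x0-30;yy=yy+y0-25;v=cv2.fitLine(np.c_[xx,yy].astype(np.float32),2,0,.01,.01).ravel()
        print(st[i],v,xx.min(),xx.max(),yy.min(),yy.max())
E
```

```text
t 14.02 tcp [ 0.535  -0.0602  0.0265] phi 80.90 -> units [-0.08  0.05 -0.01] spin 0.025 F [-0.7 -0.4 -0.4] gap 17.1
[[277.9, 169.5], [261.3, 179.6]]
[27 19 13  8 46] [  0.882071    -0.47111648 272.30435    171.82608   ] 266 278 168 175
```

Emit:
send_rows(commands="0 -0.3 0.05 0 0.02;0 -0.4 0 0 0;0 -0.4 0 0 0;0 -0.4 0 0 0;0 -0.3 0 0 0;0 -0.3 0 0 0;0 0 0 0 0")

```text
t: 14.65
tcp_pos: [0.5303, -0.1045, 0.0278]
tool_rot: [0.762, 0.647, 0.0, 0.0]
force: [0.4, 0.3, -1.7]
finger_gap: 0.197
gripper_force: 39.9
```

Emit:
send_rows(commands="0 -0.2 0 0 0;0 -0.2 0 0 0;0 -0.2 0 0 0;0 -0.2 0 0 0;0 -0.2 0 0 0;0 -0.1 0 0 0;0 0 0 0 0")

```text
t: 15.23
tcp_pos: [0.527, -0.1197, 0.0276]
tool_rot: [0.763, 0.647, 0.002, -0.003]
force: [6.1, 18.4, 1.0]
finger_gap: 0.196
gripper_force: 40.2
```

```bash
python3 - <<'E'
from h import *
np.set_printoptions(suppress=True,precision=4)
rows(.5251,-.1271,.0268,80.8)
s=readout.sense();print(s['force'],s['ft_torque'])
N=np.array([.5149,-.1903]);x=np.array([-.16,-.987]);y=np.array([.987,-.16]);d=s['tcp_pos'][:2]-N;print('tip depth mm',(d@x+.1)*1e3,'lat',d@y*1e3)
sc=snap('scene');t=s['tcp_pos'];M=R.from_quat(s['tool_rot']).as_matrix();print(proj(sc,[t+M@[-.1,0,-.0292]]))
E
```

```text
t 15.23 tcp [ 0.527  -0.1197  0.0276] phi 80.62 -> units [-0.38 -0.03  0.04] spin -0.045 F [ 6.1 18.4  1. ] gap 16.7
[ 6.0778 18.3537  0.9534] [ 2.755  -0.9639  0.2553]
tip depth mm 28.409152433485712 lat 0.616792790991228
[[291.7855 160.5238]]
```

The wall was met at the expected depth, with the sill's outer edge as the mouth. I'll back off 2 mm.

Emit:
send_rows(commands="0 0.15 0 0 0;0 0 0 0 0;0 0 0 0 0")

```text
t: 15.53
tcp_pos: [0.5273, -0.1196, 0.0276]
tool_rot: [0.762, 0.648, 0.001, -0.001]
force: [2.5, 7.9, 0.4]
finger_gap: 0.199
gripper_force: 40.0
```

Emit:
send_rows(commands="0 0.2 0 0 0;0 0 0 0.1 0;0 0 0 0.1 0;0 -0.01 0 0.1 0;0 -0.01 0 0.1 0;0 -0.01 0 0.1 0;0 0 0 0 0")

```text
t: 16.12
tcp_pos: [0.528, -0.1183, 0.0179]
tool_rot: [0.762, 0.648, 0.0, 0.0]
force: [1.0, 2.4, 4.7]
finger_gap: 0.202
gripper_force: 40.9
```

Emit:
send_rows(commands="0 -0.01 0 0.1 0;0 -0.02 0 0.1 0;0 -0.02 0 0.1 0;0 -0.02 0 0.1 0;0 0 0 0 0")

```text
t: 16.53
tcp_pos: [0.5278, -0.1188, 0.0099]
tool_rot: [0.762, 0.648, 0.001, -0.0]
force: [1.6, 6.0, 6.4]
finger_gap: 0.198
gripper_force: 41.7
```

```bash
python3 - <<'E'
from h import *
np.set_printoptions(suppress=True,precision=4)
rows(.5251,-.1271,.0268,80.8)
sc=snap('scene');hsv=cv2.cvtColor(sc['pixels'],cv2.COLOR_RGB2HSV)
w=snap('wrist');hw=cv2.cvtColor(w['pixels'],cv2.COLOR_RGB2HSV)
for n,s,h,lo,hi,roi in(('cov',sc,hsv,(22,120,120),(35,255,255),(260,130,340,190)),('handle',w,hw,(95,150,60),(130,255,255),(200,100,310,384)),('handle sc',sc,hsv,(95,130,50),(130,255,255),(225,150,300,230))):
    m=cv2.inRange(h,lo,hi);k=np.zeros_like(m);k[roi[1]:roi[3],roi[0]:roi[2]]=255;m&=k
    yy,xx=np.where(m>0);print(n,len(yy),xx.min(),xx.max(),yy.min(),yy.max(),xx.mean().round(1),yy.mean().round(1))
E
```

```text
t 16.53 tcp [ 0.5278 -0.1188  0.0099] phi 80.71 -> units [-0.43 -0.07 -0.84] spin -0.0225 F [1.6 6.  6.4] gap 16.9
cov 343 278 317 145 164 299.0 154.5
handle 4587 236 273 165 305 254.6 237.6
handle sc 169 252 267 176 194 260.1 186.1
```

Emit:
send_rows(commands="0 0 0 0.1 0;0 -0.01 0 0.1 0;0 -0.01 0 0.1 0;0 -0.01 0 0.1 0;0 0 0 0 0")

```text
t: 17.05
tcp_pos: [0.5277, -0.1199, 0.0019]
tool_rot: [0.762, 0.648, 0.0, 0.0]
force: [1.6, 5.5, 4.5]
finger_gap: 0.201
gripper_force: 42.4
```

```bash
cat > cov.py <<'E'
from h import *
np.set_printoptions(suppress=True,precision=4)
rows(.5251,-.1271,.0268,80.8)
for nm,roi in(('scene',(250,120,345,190)),('top',(290,140,400,220))):
    s=snap(nm);m=cv2.inRange(cv2.cvtColor(s['pixels'],cv2.COLOR_RGB2HSV),(22,120,100),(35,255,255));k=np.zeros_like(m);k[roi[1]:roi[3],roi[0]:roi[2]]=255;m&=k
    yy,xx=np.where(m>0)
    if len(yy): print(nm,len(yy),xx.min(),xx.max(),yy.min(),yy.max(),xx.mean().round(1),yy.mean().round(1))
    else: print(nm,0)
E
python3 cov.py
```

```text
t 17.05 tcp [ 0.5277 -0.1199  0.0019] phi 80.73 -> units [-0.38 -0.07 -1.25] spin -0.0175 F [1.6 5.5 4.5] gap 17.1
scene 321 284 318 146 163 299.3 153.8
top 617 348 373 165 198 360.6 179.9
```

Emit:
send_rows(commands="0 0 0 0.1 0;0 -0.01 0 0.1 0;0 0 0 0 0;0 0 0 0 0")

```text
t: 17.48
tcp_pos: [0.5277, -0.1205, -0.002]
tool_rot: [0.762, 0.648, 0.0, 0.0]
force: [0.7, 3.4, 5.4]
finger_gap: 0.199
gripper_force: 42.7
```

```bash
python3 cov.py; python3 - <<'E'
from h import *
# front edge of cover in the scene picture vs shut / popped predictions
sc=snap('scene');N=np.array([.5149,-.1903]);X=np.array([-.16,-.987]);Y=np.array([.987,-.16])
b=lambda x,y,z:[*(N+X*(x+.05)+Y*y),z]
for n,zf in(('shut',.063),('up7',.070),('pop12',.075)):
    print(n,proj(sc,[b(-.043,-.039,zf),b(-.043,.039,zf),b(.045,-.039,.063),b(.045,.039,.063)]).round(1).tolist())
s0=cv2.imread('pics/scene0.png');s1=cv2.cvtColor(sc['pixels'],4)
for im in(s0,s1):
    m=cv2.inRange(cv2.cvtColor(im,cv2.COLOR_BGR2HSV),(22,110,90),(35,255,255))[138:175,262:330]
    print('\n'.join(''.join('#' if v else '.' for v in r) for r in m[::2]));print()
E
```

```text
t 17.48 tcp [ 0.5277 -0.1205 -0.002 ] phi 80.75 -> units [-0.35 -0.07 -1.44] spin -0.0125 F [0.7 3.4 5.4] gap 17.0
scene 312 283 317 145 161 298.8 153.0
top 536 349 373 165 194 361.0 177.8
shut [[299.9, 165.6], [274.5, 156.8], [319.3, 153.3], [294.5, 145.3]]
up7 [[300.0, 163.1], [274.6, 154.3], [319.3, 153.3], [294.5, 145.3]]
pop12 [[300.1, 161.3], [274.6, 152.5], [319.3, 153.3], [294.5, 145.3]]
....................................................................
....................................................................
....................................................................
....................................................................
................................######..............................
..............................##############........................
...........................#######################..................
.......................##################################...........
.................####################################...............
.............#####################################..................
...........
[... 1221 characters left out ...]
..........
...........................#####################....................
..............................##############........................
.................................#########..........................
....................................................................
....................................................................
....................................................................
....................................................................
....................................................................
....................................................................
....................................................................
```

The cover front now sits at about the popped height. I'll raise the handle back and check that it stays up.

Emit:
send_rows(commands="0 0 0 -0.2 0;0 0.02 0 -0.2 0;0 0.02 0 -0.2 0;0 0.02 0 -0.2 0;0 0.02 0 -0.2 0;0 0.02 0 -0.2 0;0 0.02 0 -0.2 0;0 0 0 0 0")

```text
t: 18.3
tcp_pos: [0.5283, -0.1182, 0.0265]
tool_rot: [0.762, 0.648, 0.0, 0.001]
force: [0.3, -0.8, -0.6]
finger_gap: 0.2
gripper_force: 41.9
```

```bash
python3 cov.py; python3 - <<'E'
from h import *
w=snap('wrist');m=cv2.inRange(cv2.cvtColor(w['pixels'],cv2.COLOR_RGB2HSV),(95,150,60),(130,255,255))[100:,200:310];yy,xx=np.where(m>0);print('handle rows',yy.min()+100,yy.max()+100)
E
```

```text
t 18.30 tcp [ 0.5283 -0.1182  0.0265] phi 80.76 -> units [-0.47 -0.09 -0.02] spin -0.01 F [ 0.3 -0.8 -0.6] gap 17.1
scene 101 287 318 143 153 301.5 148.3
top 691 348 373 164 201 360.8 181.2
handle rows 168 310
```

Emit:
send_rows(commands="0 0 0 0.2 0;0 -0.02 0 0.2 0;0 -0.02 0 0.2 0;0 -0.02 0 0.2 0;0 -0.02 0 0.2 0;0 -0.02 0 0.2 0;0 0 0 0.15 0;0 0 0 0 0")

```text
t: 19.12
tcp_pos: [0.5273, -0.1202, -0.0016]
tool_rot: [0.762, 0.648, -0.0, -0.0]
force: [0.0, -0.8, 2.7]
finger_gap: 0.197
gripper_force: 42.4
```

```bash
python3 cov.py
```

```text
t 19.12 tcp [ 0.5273 -0.1202 -0.0016] phi 80.76 -> units [-0.36 -0.06 -1.42] spin -0.01 F [ 0.  -0.8  2.7] gap 16.9
scene 333 283 320 144 160 300.1 152.0
top 700 348 378 162 196 363.5 178.8
```

Emit:
send_rows(commands="0 0.2 0 0 0;0 0.3 0 0 0;0 0.4 0 0 0;0 0.4 0 0 0;0 0.4 0 0 0;0 0.4 0 0 0;0 0.4 0 0 0;0 0.4 0 0 0;0 0.4 0 0 0;0 0.4 0 0 0;0 0.4 0 0 0;0 0.4 0 0 0;0 0.4 0 0 0;0 0 0 0 0")

```text
t: 20.38
tcp_pos: [0.5382, -0.0216, -0.0022]
tool_rot: [0.761, 0.648, -0.003, -0.004]
force: [-6.8, -0.1, -0.5]
finger_gap: 0.199
gripper_force: 47.9
```

```bash
python3 cov.py; python3 - <<'E'
from h import *
sc=snap('scene');m=cv2.inRange(cv2.cvtColor(sc['pixels'],cv2.COLOR_RGB2HSV),(22,110,90),(35,255,255))[130:175,262:330]
print('\n'.join(''.join('#' if v else '.' for v in r) for r in m[::2]))
w=snap('wrist');m=cv2.inRange(cv2.cvtColor(w['pixels'],cv2.COLOR_RGB2HSV),(95,150,60),(130,255,255))[100:,200:310];yy,xx=np.where(m>0);print('handle rows',yy.min()+100,yy.max()+100)
E
```

```text
t 20.38 tcp [ 0.5382 -0.0216 -0.0022] phi 80.83 -> units [-5.31  0.18 -1.45] spin 0.0075 F [-6.8 -0.1 -0.5] gap 17.0
scene 363 276 320 144 160 298.5 152.0
top 1357 333 378 159 202 355.4 180.6
....................................................................
....................................................................
....................................................................
....................................................................
....................................................................
....................................................................
....................................................................
..................................##................................
................................##########..........................
....................#......######################...................
...............#########################################............
................###########################################.........
.....................##############################.................
............................####################....................
.................................############.......................
.......................................###..........................
....................................................................
....................................................................
....................................................................
....................................................................
....................................................................
....................................................................
....................................................................
handle rows 169 311
```

The cover's front is held up. The hand touches the hot plate lightly (−7 N), so I'll shift away from it and lay the tool down.

Emit:
send_rows(commands="0 0 -0.4 0 0;0 0 -0.5 0 0;0 0 -0.5 0 0;0 0 -0.4 0 0;0 0 0 0.2 0;0 0 0 0.2 0;0 0 0 0.15 0;0 0 0 0.1 0;0 0 0 0 0")

```text
t: 21.33
tcp_pos: [0.5078, -0.0193, -0.0133]
tool_rot: [0.761, 0.649, -0.001, 0.001]
force: [-4.3, -8.3, 13.9]
finger_gap: 0.203
gripper_force: 45.7
```

Emit:
send_rows(commands="0 0 0 0.1 0;0 0 0 0.1 0;0 0 0 0 0")

```text
t: 21.58
tcp_pos: [0.5087, -0.0198, -0.017]
tool_rot: [0.761, 0.648, -0.0, 0.002]
force: [-4.5, -10.3, 14.2]
finger_gap: 0.196
gripper_force: 46.6
```

Emit:
send_rows(commands="32 0 0 0 0;32 0 0 0 0;32 0 0 0 0;32 0 0 0 0;32 0 0 -0.3 0;32 0 0 -0.6 0;32 0 0 -1 0;0 0 0 -1 0;0 0 0 -1 0;0 0 0 -1 0;0 0 0 -0.7 0;0 0 0 0 0")

```text
t: 22.58
tcp_pos: [0.5097, -0.0177, 0.0964]
tool_rot: [0.762, 0.648, 0.002, 0.003]
force: [0.3, -0.3, 0.0]
finger_gap: 0.0
gripper_force: 0.0
```

```bash
python3 - <<'E'
from h import *
np.set_printoptions(suppress=True,precision=4)
N=np.array([.5149,-.1903]);X=np.array([-.16,-.987]);Y=np.array([.987,-.16])
P=N+X*(-.09+.05)   # TCP 47 mm ahead of cover front
rows(*P,.0465,80.8)
a=snap('top');h=cv2.cvtColor(a['pixels'],cv2.COLOR_RGB2HSV)
for n,lo,hi,z,roi in(('cover',(22,120,100),(35,255,255),.066,(290,140,400,220)),('handle',(95,150,60),(130,255,255),.018,(180,160,330,240))):
    m=cv2.inRange(h,lo,hi);k=np.zeros_like(m);k[roi[1]:roi[3],roi[0]:roi[2]]=255;m&=k
    c=max(cv2.findContours(m,0,1)[0],key=cv2.contourArea,default=None)
    if c is None: print(n,'none');continue
    r=cv2.minAreaRect(c);b=onplane(a,cv2.boxPoints(r),z)[:,:2]
    print(n,cv2.contourArea(c),'world',b.round(3).tolist(),'box mm',(np.c_[(b-N)@X-.05,(b-N)@Y]*1e3).round(1).tolist())
E
```

```text
t 22.58 tcp [ 0.5097 -0.0177  0.0964] phi 80.79 -> units [-6.48  1.62  2.51] spin -0.0025 F [ 0.3 -0.3  0. ] gap 0.0
cover 1279.0 world [[0.474, -0.201], [0.553, -0.215], [0.538, -0.301], [0.46, -0.286]] box mm [[-32.8, -38.5], [-31.6, 41.2], [55.2, 40.6], [53.6, -38.9]]
handle none
```

Cover is popped and its front is at about box x = -32. I'll push with closed fingers.

Emit:
send_rows(commands="0 -0.7 0.2 0 0;0 -0.93 0.2 0 0;0 -0.93 0.2 0 0;0 -0.93 0.2 0 0;0 -0.93 0.2 0 0;0 -0.93 0.2 0 0;0 -0.93 0.22 0 0;0 -0.93 0.22 0 0;0 0 0 0.7 0;0 0 0 0.9 0;0 0 0 0.9 0;0 0 0 0.35 0;0 0 0 0 0;0 0 0 0 0")

```text
t: 23.8
tcp_pos: [0.5163, -0.1647, 0.0358]
tool_rot: [0.762, 0.648, -0.0, -0.001]
force: [0.2, -0.0, 0.3]
finger_gap: 0.0
gripper_force: 0.0
```

```bash
python3 - <<'E'
from h import *
rows(.5189,-.1656,.0385,80.8)
sc=snap('scene');m=cv2.inRange(cv2.cvtColor(sc['pixels'],cv2.COLOR_RGB2HSV),(95,130,50),(130,255,255));m[:150]=0
for c in cv2.findContours(m,0,1)[0]:
    if 60<cv2.contourArea(c)<800: r=cv2.minAreaRect(c);print(r[0],r[1],onplane(sc,cv2.boxPoints(r),.009).round(3)[:,:2].tolist())
E
```

```text
t 23.80 tcp [ 0.5163 -0.1647  0.0358] phi 80.77 -> units [-0.03  0.13 -0.14] spin -0.0075 F [ 0.2 -0.   0.3] gap 0.0
(250.73072814941406, 214.8461151123047) (11.09400463104248, 29.121761322021484) [[0.534, 0.015], [0.52, -0.071], [0.488, -0.043], [0.503, 0.039]]
```

Emit:
send_rows(commands="0 0 0.13 -0.1 0;0 -0.4 0 0 0;0 -0.4 0 0 0;0 -0.4 0 0 0;0 -0.3 0 0 0;0 -0.3 0 0 0;0 -0.3 0 0 0;0 -0.3 0 0 0;0 0 0 0 0")

```text
t: 24.6
tcp_pos: [0.5118, -0.2144, 0.0386]
tool_rot: [0.762, 0.647, 0.0, 0.0]
force: [0.2, 0.1, -0.4]
finger_gap: -0.004
gripper_force: 0.0
```

```bash
cat > where.py <<'E'
from h import *
np.set_printoptions(suppress=True,precision=4)
N=np.array([.5149,-.1903]);X=np.array([-.16,-.987]);Y=np.array([.987,-.16])
s=readout.sense();d=s['tcp_pos'][:2]-N;print('t',s['t'],'tcp box mm',((d@X-.05)*1e3).round(1),(d@Y*1e3).round(1),'z',s['tcp_pos'][2],'F',s['force'].round(1))
for nm,roi in(('top',(290,140,430,230)),('scene',(250,110,360,200))):
    a=snap(nm);m=cv2.inRange(cv2.cvtColor(a['pixels'],cv2.COLOR_RGB2HSV),(22,110,70),(35,255,255));k=np.zeros_like(m);k[roi[1]:roi[3],roi[0]:roi[2]]=255;m&=k
    c=max(cv2.findContours(m,0,1)[0],key=cv2.contourArea,default=None)
    if c is None: print(nm,'none');continue
    r=cv2.minAreaRect(c)
    for z in(.063,.003):
        b=onplane(a,c[:,0],z)[:,:2];q=np.c_[(b-N)@X-.05,(b-N)@Y]*1e3
        print(nm,'z',z,'area',cv2.contourArea(c),'box extents',q.min(0).round(),q.max(0).round())
E
python3 where.py
```

```text
t 24.6 tcp box mm -25.7 0.8 z 0.038614764980682906 F [ 0.2  0.1 -0.4]
top none
scene z 0.063 area 224.5 box extents [ -2. -41.] [72. 30.]
scene z 0.003 area 224.5 box extents [100.  22.] [182. 102.]
```

Emit:
send_rows(commands="0 -0.3 0 0 0;0 -0.3 0 0 0;0 -0.3 0 0 0;0 -0.3 0 0 0;0 -0.2 0 0.1 0;0 -0.2 0 0.05 0;0 -0.2 0 0 0;0 -0.2 0 0 0;0 0 0 0 0;0 0 0 0 0")

```text
t: 25.53
tcp_pos: [0.5053, -0.2526, 0.0356]
tool_rot: [0.762, 0.648, 0.0, 0.0]
force: [0.2, -0.2, -0.5]
finger_gap: 0.0
gripper_force: 0.0
```

```bash
python3 where.py
```

```text
t 25.5333 tcp box mm 13.1 0.5 z 0.0356242525042922 F [ 0.2 -0.2 -0.5]
top none
scene z 0.063 area 109.0 box extents [ 45. -36.] [96. 24.]
scene z 0.003 area 109.0 box extents [152.  28.] [209.  95.]
```

Emit:
send_rows(commands="0 -0.1 0 -0.15 0;0 -0.3 0 0 0;0 -0.3 0 0 0;0 -0.3 0 0 0;0 -0.3 0 0 0;0 -0.3 0 0 0;0 0 0 0 0")

```text
t: 26.22
tcp_pos: [0.5003, -0.2858, 0.0386]
tool_rot: [0.762, 0.647, -0.0, 0.001]
force: [0.1, 0.0, 0.1]
finger_gap: -0.002
gripper_force: 0.0
```

```bash
python3 where.py
```

```text
t 26.2167 tcp box mm 46.6 0.8 z 0.03863828333935582 F [0.1 0.  0.1]
top none
scene z 0.063 area 135.0 box extents [ 46. -39.] [122.  27.]
scene z 0.003 area 135.0 box extents [153.  24.] [238.  98.]
```

Emit:
send_rows(commands="0 -0.3 0 -0.05 0;0 -0.3 0 -0.05 0;0 -0.3 0 -0.05 0;0 -0.3 0 0 0;0 -0.3 0 0 0;0 -0.3 0 0 0;0 0 0 0 0;0 0 0 0 0;0 0 0 0 0")

```text
t: 27.07
tcp_pos: [0.4942, -0.3193, 0.0415]
tool_rot: [0.762, 0.648, 0.0, -0.0]
force: [0.5, -0.2, -0.0]
finger_gap: -0.001
gripper_force: 0.0
```

```bash
python3 where.py; python3 - <<'E'
from h import *
sc=snap('scene');m=cv2.inRange(cv2.cvtColor(sc['pixels'],cv2.COLOR_RGB2HSV),(22,110,70),(35,255,255))[110:190,260:380]
print('\n'.join(''.join('#' if v else '.' for v in r) for r in m[::2]))
E
```

```text
t 27.0667 tcp box mm 80.7 0.2 z 0.041517445765457545 F [ 0.5 -0.2 -0. ]
top none
scene z 0.063 area 157.0 box extents [-27. -98.] [ 58. -24.]
scene z 0.003 area 157.0 box extents [ 72. -41.] [167.  42.]
........................................................................................................................
........................................................................................................................
........................................................................................................................
........................................................................................................................
........................................................................................................................
........................................................................................................................
........................................................................................................................
..................................................
[... 3242 characters left out ...]
...............................................................................................
........................................................................................................................
........................................................................................................................
........................................................................................................................
........................................................................................................................
........................................................................................................................
```

The cover lies flat on the bench behind the box (box x about 72–160 mm). Next, the plunger.

Emit:
send_rows(commands="0 0 0 -0.5 0;0 0 0 -0.5 0;0 0.6 0 0 0;0 0.8 0 0 0;0 0.8 0 0 0;0 0.8 0 0 0;0 0.63 0 0 0;0 0 0 0 0;0 0 0 0.4 0;0 0 0 0.3 0;0 0 0 0.3 0;0 0 0 0.2 0;0 0 0 0 0")

```text
t: 28.3
tcp_pos: [0.5052, -0.2481, 0.0361]
tool_rot: [0.762, 0.647, -0.0, -0.001]
force: [0.1, -0.4, -0.1]
finger_gap: 0.003
gripper_force: 0.0
```

```bash
python3 where.py
```

```text
t 28.3 tcp box mm 8.6 -0.3 z 0.03611678125539457 F [ 0.1 -0.4 -0.1]
top none
scene z 0.063 area 162.5 box extents [-27. -98.] [ 59. -24.]
scene z 0.003 area 162.5 box extents [ 72. -41.] [168.  42.]
```

Emit:
send_rows(commands="0 0 0 0.1 0;0 0 0 0.1 0;0 0 0 0.1 0;0 0 0 0.1 0;0 0 0 0 0")

```text
t: 28.82
tcp_pos: [0.5062, -0.2481, 0.0297]
tool_rot: [0.762, 0.648, -0.0, 0.0]
force: [-1.5, -0.5, 1.9]
finger_gap: 0.002
gripper_force: 1.3
```

Emit:
send_rows(commands="0 0 0 0.05 0;0 0 0 0.05 0;0 0 0 0.03 0;0 0 0 0 0")

```text
t: 29.15
tcp_pos: [0.5062, -0.2481, 0.0272]
tool_rot: [0.762, 0.648, -0.0, 0.0]
force: [-0.9, -2.0, 4.0]
finger_gap: -0.003
gripper_force: 2.0
```

Emit:
send_rows(commands="0 0 0 0.05 0;0 0 0 0.05 0;0 0 0 0 0")

```text
t: 29.4
tcp_pos: [0.5063, -0.2481, 0.0254]
tool_rot: [0.762, 0.648, 0.0, 0.0]
force: [-1.1, -1.2, 5.3]
finger_gap: 0.001
gripper_force: 2.9
```

Emit:
send_rows(commands="0 0 0 0.05 0;0 0 0 0.05 0;0 0 0 0 0;0 0 0 0 0")

```text
t: 29.73
tcp_pos: [0.5063, -0.2482, 0.0252]
tool_rot: [0.762, 0.648, 0.0, 0.001]
force: [-3.1, 0.4, 17.6]
finger_gap: 0.004
gripper_force: 9.1
```

Hard stop reached (17.6 N, 7 mm of travel). I'll retract and then check everything.

Emit:
send_rows(commands="0 0 0 -0.2 0;0 0 0 -0.4 0;0 0 0 -0.8 0;0 0 0 -1 0;0 0 0 -1 0;0 0 0 -1 0;0 0 0 -1 0;0 0 0 -1 0;0 -0.8 -0.8 0 0;0 -0.8 -0.8 0 0;0 -0.8 -0.8 0 0;0 -0.8 -0.8 0 0;0 -0.8 -0.8 0 0;0 -0.8 -0.8 0 0;0 0 0 0 0;0 0 0 0 0;0 0 0 0 0")

```text
t: 31.15
tcp_pos: [0.3961, -0.3266, 0.1508]
tool_rot: [0.762, 0.648, 0.0, -0.0]
force: [0.6, 0.6, 0.3]
finger_gap: 0.004
gripper_force: 0.0
```

```bash
python3 where.py; python3 - <<'E'
from h import *
N=np.array([.5149,-.1903]);X=np.array([-.16,-.987]);Y=np.array([.987,-.16])
for nm in('top','scene'):
    a=snap(nm);h=cv2.cvtColor(a['pixels'],cv2.COLOR_RGB2HSV)
    for n,lo,hi,z in(('cover',(22,110,70),(35,255,255),.003),('red',(0,150,80),(8,255,255),.056),('blue',(95,130,50),(130,255,255),.012)):
        for c in cv2.findContours(cv2.inRange(h,lo,hi),0,1)[0]:
            if 40<cv2.contourArea(c)<2000:
                r=cv2.minAreaRect(c);b=onplane(a,cv2.boxPoints(r),z)[:,:2]
                if np.all(np.abs(b.mean(0)-N)<.3):print(nm,n,cv2.contourArea(c),(np.c_[(b-N)@X-.05,(b-N)@Y]*1e3).round().tolist())
E
```

```text
t 31.15 tcp box mm 103.5 -95.5 z 0.1507511097982177 F [0.6 0.6 0.3]
top z 0.063 area 1254.5 box extents [ 58. -44.] [142.  31.]
top z 0.003 area 1254.5 box extents [ 73. -40.] [163.  40.]
scene z 0.063 area 161.0 box extents [-27. -98.] [ 60. -24.]
scene z 0.003 area 161.0 box extents [ 72. -41.] [169.  42.]
top cover 1255.0 [[72.0, -40.0], [73.0, 40.0], [164.0, 40.0], [162.0, -40.0]]
top red 102.0 [[-9.0, -3.0], [5.0, 17.0], [24.0, 3.0], [10.0, -17.0]]
top blue 239.5 [[-258.0, -43.0], [-258.0, -24.0], [-187.0, -24.0], [-187.0, -44.0]]
scene cover 157.5 [[162.0, 43.0], [236.0, 22.0], [140.0, -56.0], [74.0, -34.0]]
scene blue 266.0 [[-258.0, -17.0], [-170.0, -16.0], [-192.0, -51.0], [-276.0, -50.0]]
```

```bash
python3 -c "
from station import sign_off
print(sign_off())"
```

```text
the job is handed in; nothing more can be done
None
```

The job is handed in at about 31 s: the cover was pried off and lies flat on the bench behind the box, the plunger was pressed to its stop and released, and the pry tool lies on the bench; I did not measure the plunger's spring-back after lifting off.

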